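Rack the antenna loading coils by size

ROBOT

A 6-joint arm with a two-finger parallel gripper is mounted at the origin on the work surface. World frame = base frame: x ahead of the robot, y to its left, z up, the work surface at z = 0. Lengths are in m, angles in rad, forces in N, time in s.
With the tool pointing down it reaches from about 0.225 to 0.875 m from the base axis. Payload 3.4 kg.
Tool frame: the origin (TCP) lies at the very end of the fingers, on their centre line; the grasp point (between the pads) lies 19 mm behind it (robot.hold_point_z is the distance from the TCP to the grasp point, in m); z points along the fingers, y is the line along which they close (so a half turn about z gives the same grasp; the last joint's range is limited). The gripper opens to 85 mm and grips with 20 to 120 N. Pads are 22 mm wide; open, the fingers measure 114 mm over their backs; the gripper's body (76 mm by 85 mm) begins 54 mm behind the grasp point. The pads swing forward as they close: fully open they stand 13 mm farther back than shut.
Start: joints at [-1.227, 0.276, 1.505, -0, 1.361, -0.121], TCP at [0.258, -0.514, 0.231] pointing down, gripper open.
Joint ranges: [-2.89, 2.89], [-0.75, 2.08], [0.22, 2.7], [-1.18, 4.32], [0.11, 2.71], [-2.7, 2.7]. Speed limits (rad/s): [2.57, 2.57, 3.14, 3.14, 3.14, 3.14].

INTERFACE

Orientations are given as a 3x3 rotation matrix whose columns are the frame's x, y, z axes.
In Python, from workcell import robot gives the robot as it stands. The module is installed in compiled form; this text tells all that it offers.
- The arm moves only by the shell command python3 -m inch 'ROWS' [OPENING] [FORCE]. ROWS is JSON, a list of rows, each a list of 6 numbers: the shift along the world's x, y, z in units of 0.15 m (1.0 is 0.15 m), then the turn, a rotation vector about the world's x, y, z in units of pi/4 rad (1.0 is pi/4 rad). In form: [[dx, dy, dz, rx, ry, rz], ...]. A call has 1 to 12 rows; each row is the pose to reach, as a shift and turn from the pose commanded when the call began; what a row does not reach only later rows make up. A row lasts 1/12 s, in which the tool goes at most 41.7 mm and 7.16 degrees, less where a joint would pass 70% of its speed; a pose out of reach is approached as far as the arm can. A call with a number of a shift or a turn outside -1 to 1 is refused whole. A call with a gripper value outside its range is refused whole. OPENING is the finger opening in mm, from 0 to 85.4, set as the call begins (- or left out, the last holds). The fingers move at their own pace and stop on an object; FORCE is the grip in N (left out, the last holds). Time passes only in rows, so rows that repeat a pose let the fingers close. It gives the time, the measured TCP pose, the force, the opening and the grip force at its end, in the units of the state.
- robot.get_obs(): the state, without advancing time (a new reading comes with each control period).
- robot.grab_frame(name): name is "scene" or "top" or "wrist"; returns the picture (400x640x3 uint8, red, green, blue); there is no depth.
- robot.camera_info(name): a dict with "vertical_fov" (degrees; the focal length in pixels is half the picture's height over the tangent of half this angle, whatever the lens; pixels are square), "cx", "cy" (the principal point, pixels), "camera_from_world" (4x4, takes a point from world to camera coordinates); the wrist camera has in their place "hand_eye" (4x4, takes a point from camera to tool coordinates, whose origin is the TCP and whose axes are the flange's). Camera axes: x right, y up, looking along -z (the intrinsics and any distortion apply to the point x, -y, -z); pixel columns grow to the right and rows downward; lengths in m; the calibration is good to about 2 mm. The wrist camera is an equidistant fisheye: a pixel r from the principal point sees the ray r / f radians off the axis. A picture is of the moment at which its call begins: read the wrist's pose just before it. camera_info takes no time and is no camera call.
- robot.close_job(): hands the job in; it is judged then, once.
The state is a dict: "t": time; "qpos": joint angles; "joint_velocities": joint speeds; "effort": joint torques, N m; "tool_pos": TCP position; "ee_rot": TCP orientation; "ft_force": force on the tool from outside, world axes, zero at the start; "wrist_torque": the same for the moment, N m; "width": opening from 0.0 (shut) to 1.0 (fully open); "gripper_force": force on a finger pad.
Only numpy, scipy, OpenCV 4.12 (cv2) and the standard library are available. Lean on these libraries where they do the work, as an engineer would, in place of code of your own. Each camera call takes 0.05 s, during which the arm holds its last target. There are 200 camera calls.

TASK

Line up the four copper-wound antenna coils on the wooden rack in order of size, one standing upright and centred on each round rubber pad, with the smallest at the end next to the black meter with the round white dial and the largest at the far end. Never let a coil fall over, and leave the Morse key where it stands.

Things in the scene. Friction and masses are not known exactly. Their poses are not given: they have to be found in the camera images.
- coil_1: The smallest of four loose antenna loading coils: an upright copper-wound cylinder with black end caps, 28 mm in diameter and 50 mm tall, under 0.25 kg. Origin: centre of its underside; z up along its axis. It starts standing on the table and can be gripped anywhere on its side.
- coil_2: The second smallest of four loose antenna loading coils: an upright copper-wound cylinder with black end caps, 34 mm in diameter and 65 mm tall, under 0.25 kg. Origin: centre of its underside; z up along its axis. It starts standing on the table and can be gripped anywhere on its side.
- coil_3: The second largest of four loose antenna loading coils: an upright copper-wound cylinder with black end caps, 40 mm in diameter and 80 mm tall, under 0.25 kg. Origin: centre of its underside; z up along its axis. It starts standing on the table and can be gripped anywhere on its side.
- coil_4: The largest of four loose antenna loading coils: an upright copper-wound cylinder with black end caps, 46 mm in diameter and 95 mm tall, under 0.25 kg. Origin: centre of its underside; z up along its axis. It starts standing on the table and can be gripped anywhere on its side.
- pad_a: Round black rubber pad, 58 mm wide, 3 mm thick, fixed on the wooden rack (a fixed board 90 x 370 mm, 20 mm thick): number 1 of four from the +y end, 90 mm apart. Origin: centre of the pad's underside, 20 mm above the table; a coil on the pad has its underside 3 mm above this. y axis: along the row from pad_d to pad_a; z up.
- pad_b: Round black rubber pad, 58 mm wide, 3 mm thick, fixed on the wooden rack (a fixed board 90 x 370 mm, 20 mm thick): number 2 of four from the +y end, 90 mm apart. Origin: centre of the pad's underside, 20 mm above the table; a coil on the pad has its underside 3 mm above this. y axis: along the row from pad_d to pad_a; z up.
- pad_c: Round black rubber pad, 58 mm wide, 3 mm thick, fixed on the wooden rack (a fixed board 90 x 370 mm, 20 mm thick): number 3 of four from the +y end, 90 mm apart. Origin: centre of the pad's underside, 20 mm above the table; a coil on the pad has its underside 3 mm above this. y axis: along the row from pad_d to pad_a; z up.
- pad_d: Round black rubber pad, 58 mm wide, 3 mm thick, fixed on the wooden rack (a fixed board 90 x 370 mm, 20 mm thick): number 4 of four from the +y end, 90 mm apart. Origin: centre of the pad's underside, 20 mm above the table; a coil on the pad has its underside 3 mm above this. y axis: along the row from pad_d to pad_a; z up.
- meter: Fixed black box, 110 x 120 mm, 60 mm high (66 mm at the needle's hub), with a round white 76 mm dial on top, beyond one end of the rack (either end; a ribbed aluminium power supply, same footprint, 56 mm high, is beyond the other), roughly in line with the row, its centre about 155 mm from the nearest pad's. Origin: centre of its underside; z up.
- morse_key: Loose Morse key, a bystander standing among the coils: dark steel base 75 x 55 x 18 mm, 37 mm high in all, two red paddles at its -x end. Origin: centre of its underside; z up.
Things that resemble listed ones, but are neither listed nor needed, are in the scene too. What is shaped like the coil_1 but red or yellow is not meant.

How it is judged:
By the outcome, as a careful person would: the job done as asked, in the order asked, and still so for the second after the job is handed in, with the robot touching nothing.
It also fails if it takes over 104 s, if anything falls off the work surface, if the arm or the gripper's body presses on something with over 40 N, if the wrist force passes 120 N, or if a joint passes its speed limit or range.

## Working session

There is one attempt and no reset: what is moved stays moved. The work goes in short steps, Python scripts to look and compute and a shell command to move; the robot and the scene stay as the last step left them, time stands still between calls to the robot, and variables do not carry over. Pictures are saved under pics/ and viewed, at most 14 in all, crops included, and the job is handed in when it is done.

```bash
mkdir -p pics; python3 - <<'E'
from workcell import robot
import cv2,numpy as np
np.set_printoptions(precision=4,suppress=True)
print(robot.get_obs()['t'])
for n in ("top","scene"):
    cv2.imwrite(f"pics/{n}0.png",robot.grab_frame(n)[:,:,::-1]); print(robot.camera_info(n))
print(robot.camera_info("wrist"), robot.hold_point_z)
o=robot.get_obs();print(o['t'],o['tool_pos'],o['ee_rot'],o['width'])
E
```

```text
0.0
{'vertical_fov': 51.657227453969746, 'cx': 322.7881657873631, 'cy': 206.50510820742363, 'camera_from_world': array([[-0.0197, -0.9996, -0.0209,  0.0424],
       [ 0.9938, -0.0219,  0.1092, -0.5692],
       [-0.1096, -0.0186,  0.9938, -0.9887],
       [ 0.    ,  0.    ,  0.    ,  1.    ]])}
{'vertical_fov': 57.00414949957018, 'cx': 319.58105611040736, 'cy': 195.97598079527685, 'camera_from_world': array([[-0.4851,  0.8742, -0.0225,  0.2706],
       [-0.5781, -0.3013,  0.7583,  0.2926],
       [ 0.6561,  0.3808,  0.6516, -1.2521],
       [ 0.    ,  0.    ,  0.    ,  1.    ]])}
{'vertical_fov': 65.70646984690485, 'cx': 311.53502498476485, 'cy': 207.09183287067515, 'hand_eye': array([[ 0.0001,  0.9517,  0.3071,  0.079 ],
       [ 1.    , -0.0003,  0.0004,  0.0008],
       [ 0.0005,  0.3071, -0.9517, -0.1428],
       [ 0.    ,  0.    ,  0.    ,  1.    ]])} 0.0187
0.1 [ 0.2576 -0.5135  0.2305] [[ 0.8939  0.4482 -0.0006]
 [ 0.4482 -0.8939  0.0016]
 [ 0.0002 -0.0017 -1.    ]] 1.001832433794738
```

View pics/top0.png

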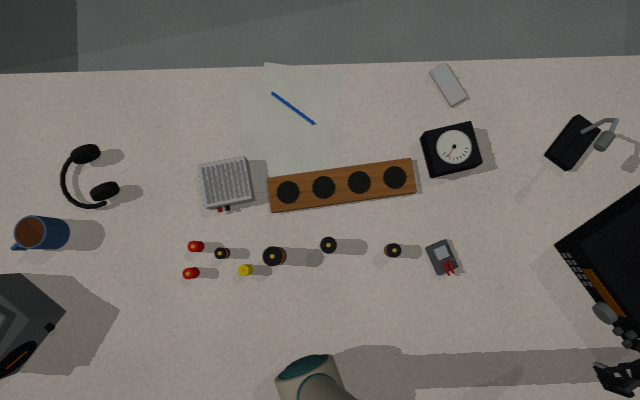

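View pics/scene0.png

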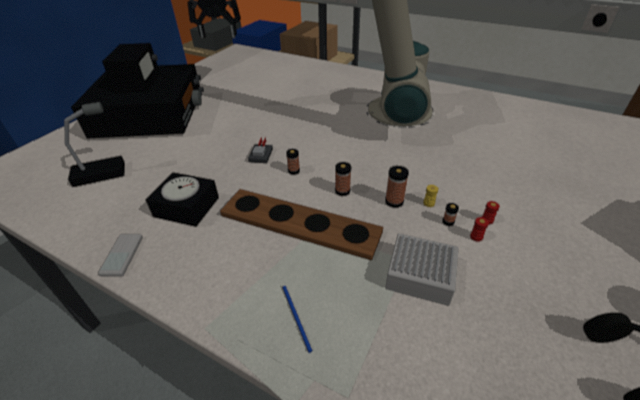

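Top view: coils with black caps at about (222,253), (274,256), (328,244) and (393,250). The look-alikes are red at (196,246) and (191,272) and yellow at (245,270). The Morse key is at (441,257). Pads are at (288,192), (324,187), (359,182) and (395,177). The meter at (452,148) is at the -y end, next to pad_d, and the power supply is at (227,183). A close crop should confirm the choice.

```bash
cat > h.py <<'E'
import cv2,numpy as np
from workcell import robot
np.set_printoptions(precision=4,suppress=True)
def ray(n,uv):
    c=robot.camera_info(n);f=200/np.tan(np.radians(c['vertical_fov']/2));M=c['camera_from_world']
    d=np.array([(uv[0]-c['cx'])/f,-(uv[1]-c['cy'])/f,-1]);R=M[:3,:3]
    return -R.T@M[:3,3],R.T@d
def onz(n,uv,z):
    o,d=ray(n,uv);return o+d*(z-o[2])/d[2]
def proj(n,p):
    c=robot.camera_info(n);f=200/np.tan(np.radians(c['vertical_fov']/2));M=c['camera_from_world']
    q=M[:3,:3]@p+M[:3,3];return np.array([c['cx']+f*q[0]/-q[2],c['cy']+f*q[1]/q[2]])
E
python3 - <<'E'
from h import *
a=cv2.imread('pics/top0.png')[140:290,180:480];b=cv2.imread('pics/scene0.png')[130:260,140:520]
cv2.imwrite('pics/c1.png',cv2.resize(a,None,fx=2.6,fy=2.6,interpolation=cv2.INTER_CUBIC)[:300*2])
cv2.imwrite('pics/c2.png',cv2.resize(b,None,fx=2.1,fy=2.1,interpolation=cv2.INTER_CUBIC))
T=cv2.imread('pics/top0.png');g=T.max(2)
m=(g<60).astype(np.uint8)
n,l,s,c=cv2.connectedComponentsWithStats(m)
for i in range(1,n):
    x,y,w,h,A=s[i]
    if 30<A<900 and 180<x<480 and 100<y<290: print('dark',c[i],s[i],onz('top',c[i],.023))
for p in [(222,253),(274,256),(328,244),(393,250)]:
    print(p,[onz('top',p,z)[:2] for z in (.05,.065,.08,.095)])
E
```

```text
dark [394.359 176.988] [383 166  24  23 415] [ 0.6412 -0.1497  0.023 ]
dark [358.7445 182.0365] [348 171  23  23 411] [ 0.6305 -0.0605  0.023 ]
dark [323.2087 186.9515] [312 176  23  23 412] [0.6201 0.0287 0.023 ]
dark [287.6973 191.9613] [277 181  23  23 413] [0.6095 0.1179 0.023 ]
dark [328.2103 244.6872] [320 237  17  17 195] [0.4759 0.0192 0.023 ]
dark [440.6841 257.4545] [426 240  32  35 440] [ 0.4394 -0.2548  0.023 ]
dark [393.2585 249.9252] [386 243  15  14 147] [ 0.4599 -0.1401  0.023 ]
dark [273.5311 255.6739] [263 247  23  19 322] [0.4517 0.1545 0.023 ]
dark [221.8496 252.7257] [215 248  15  11 113] [0.4614 0.2826 0.023 ]
(222, 253) [array([0.4607, 0.275 ]), array([0.4606, 0.2711]), array([0.4606, 0.2671]), array([0.4606, 0.2631])]
(274, 256) [array([0.4511, 0.1496]), array([0.4512, 0.1475]), array([0.4513, 0.1454]), array([0.4514, 0.1434])]
(328, 244) [array([0.4771, 0.0195]), array([0.4768, 0.0194]), array([0.4765, 0.0192]), array([0.4763, 0.0191])]
(393, 250) [array([ 0.4597, -0.1354]), array([ 0.4597, -0.1332]), array([ 0.4597, -0.131 ]), array([ 0.4597, -0.1288])]
```

View pics/c1.png

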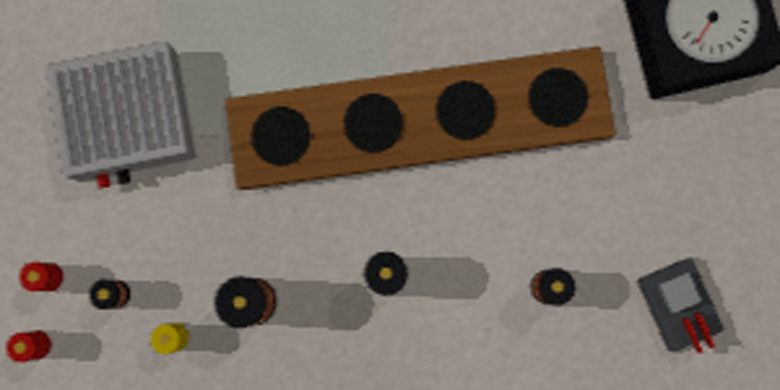

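View pics/c2.png

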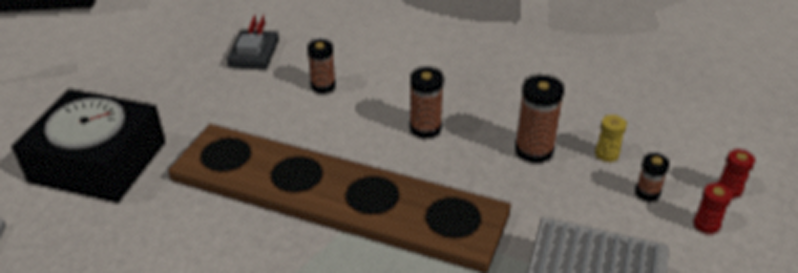

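The crops confirm the choice: copper-wound coils with black caps, coil_1, coil_4, coil_3 and coil_2 from left to right in the top view. The red and yellow posts are excluded. Next I triangulate the brass hubs and check the pads in both views.

```bash
python3 - <<'E'
from h import *
im={n:cv2.imread(f'pics/{n}0.png').astype(int) for n in('top','scene')}
def hub(n,p,r=5):
    x,y=map(int,p);P=im[n][y-r:y+r+1,x-r:x+r+1]
    w=np.clip(P[:,:,2]-P[:,:,0]-25,0,None).astype(float)
    w*=(P[:,:,1]-P[:,:,0]>12)
    Y,X=np.mgrid[y-r:y+r+1,x-r:x+r+1]
    return np.array([(w*X).sum(),(w*Y).sum()])/w.sum()
C={1:((222,253),(452,206),.05),2:((394,250),(292,152),.065),3:((329,245),(343,166),.08),4:((272,256),(398,171),.095)}
for k,(a,b,h) in C.items():
    u,v=hub('top',a,3),hub('scene',b,3)
    o1,d1=ray('top',u);o2,d2=ray('scene',v)
    s=np.linalg.lstsq(np.c_[d1,-d2],o2-o1,rcond=None)[0]
    p,q=o1+s[0]*d1,o2+s[1]*d2
    print(k,u,v,'tri',(p+q)/2,'gap',np.linalg.norm(p-q),'top',onz('top',u,h)[:2],'sc',onz('scene',v,h)[:2])
m=(im['scene'].max(2)<50).astype(np.uint8)
n,l,s,c=cv2.connectedComponentsWithStats(m)
for i in range(1,n):
    if 150<s[i][4]<900 and 220<c[i][0]<380 and 190<c[i][1]<250: print(c[i],s[i],onz('scene',c[i],.023))
print(onz('top',(441,255),.03),onz('top',(452,148),.06),onz('top',(196,246),.05),onz('top',(245,270),.05))
E
```

```text
1 [219.7733 252.7407] [452.4834 205.8035] tri [0.4612 0.2814 0.049 ] gap 0.001377967357027398 top [0.4614 0.2804] sc [0.462  0.2821]
2 [394.007  249.8581] [291.7857 151.0143] tri [ 0.46   -0.1355  0.0654] gap 0.00011424371217596739 top [ 0.46   -0.1356] sc [ 0.4594 -0.1358]
3 [327.9234 244.5932] [342.6336 165.4738] tri [0.4752 0.0194 0.0803] gap 0.00014197504659350753 top [0.4752 0.0194] sc [0.4748 0.0191]
4 [271.7195 255.8103] [398.4045 170.1911] tri [0.4519 0.1486 0.095 ] gap 4.565393428278567e-05 top [0.4519 0.1486] sc [0.4519 0.1486]
[247.0586 203.1922] [235 195  25  17 307] [ 0.6432 -0.1484  0.023 ]
[280.7633 212.5473] [269 204  25  18 338] [ 0.633  -0.0595  0.023 ]
[285.056  232.6379] [222 213 133  41 232] [ 0.6817 -0.016   0.023 ]
[316.8564 222.4973] [304 214  26  18 376] [0.6226 0.0297 0.023 ]
[355.3551 233.2053] [342 224  27  20 414] [0.6125 0.1188 0.023 ]
[ 0.4454 -0.254   0.03  ] [ 0.7024 -0.2857  0.06  ] [0.4787 0.3383 0.05  ] [0.4191 0.2194 0.05  ]
```

Hubs triangulate to 49, 65.4, 80.3 and 95.0 mm against the known heights of 50, 65, 80 and 95 mm. Pad spacing is 90 mm, so both checks agree. The pads are a(.611,.118), b(.621,.029), c(.632,-.060) and d(.642,-.149). I'll start with coil_2 to pad_c, closing along x.

```bash
python3 -m inch '[[0.68,1,0,0,0,0.7],[0.68,1,0,0,0,0.7],[0.68,1,0,0,0,0.7],[0.68,1,0,0,0,0.7],[0.68,1,0,0,0,0.7],[0.68,1,0,0,0,0.7],[0.68,1,0,0,0,0.7]]' 75 40 && python3 -m inch '[[0.67,1,0,0,0,0.709],[0.67,1,0,0,0,0.709],[0.67,1,0,0,0,0.709],[0.67,1,0,0,0,0.709],[0.67,1,0,0,0,0.709],[0.67,1,0,0,0,0.709]]' && python3 -m inch '[[0,0.52,-0.4,0,0,0],[0,0.52,-0.4,0,0,0],[0,0.52,-0.4,0,0,0],[0,0.52,-0.4,0,0,0],[0,0.52,-0.4,0,0,0]]'
cat >> h.py <<'E'
def wrist(name):
    o=robot.get_obs();I=robot.grab_frame('wrist')[:,:,::-1].copy();cv2.imwrite(f'pics/{name}.png',I)
    np.savez(f'pics/{name}.npz',p=o['tool_pos'],R=o['ee_rot']);print('t',o['t'],o['tool_pos'],o['width'],o['ft_force']);return I
def wz(name,uv,z):
    D=np.load(f'pics/{name}.npz');c=robot.camera_info('wrist');f=200/np.tan(np.radians(c['vertical_fov']/2))
    v=np.array([uv[0]-c['cx'],uv[1]-c['cy']]);r=np.hypot(*v);th=r/f
    d=np.array([v[0]/r*np.sin(th),-v[1]/r*np.sin(th),-np.cos(th)]);H=c['hand_eye']
    R=np.array(D['R']);o=np.array(D['p'])+R@H[:3,3];d=R@H[:3,:3]@d
    return o+d*(z-o[2])/d[2]
E
python3 -c "
from h import *
wrist('w1')"
```

```text
t: 0.68
tool_pos: [0.3599, -0.3635, 0.2312]
ee_rot: [[0.527, 0.85, -0.001], [0.85, -0.527, -0.001], [-0.001, -0.0, -1.0]]
ft_force: [-0.2, -0.8, 0.1]
width: 0.878
gripper_force: 0.0
t: 1.18
tool_pos: [0.4616, -0.2128, 0.2311]
ee_rot: [[-0.004, 1.0, 0.0], [1.0, 0.004, 0.001], [0.001, 0.0, -1.0]]
ft_force: [-0.2, -0.1, 0.8]
width: 0.878
gripper_force: 0.0
t: 1.6
tool_pos: [0.46, -0.1376, 0.1711]
ee_rot: [[0.001, 1.0, -0.001], [1.0, -0.001, -0.001], [-0.001, -0.001, -1.0]]
ft_force: [0.2, -0.3, 0.3]
width: 0.879
gripper_force: 0.0
t 1.6 [ 0.46   -0.1376  0.1711] 0.879283427341033 [ 0.2175 -0.3187  0.2745]
```

View pics/w1.png

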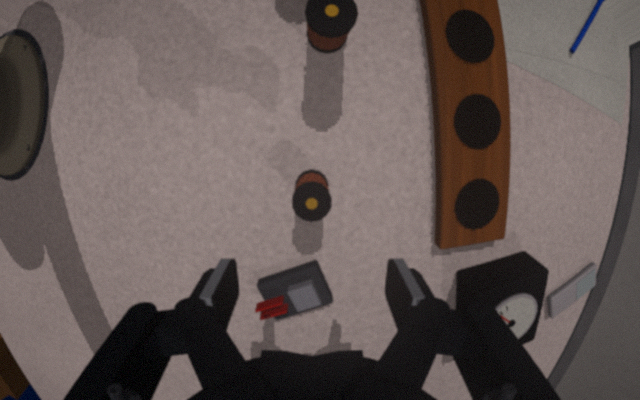

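The wrist view shows coil_2's brass hub at (312,203) and coil_3's at (332,11). Pads b, c and d are at (470,36), (478,122) and (477,204). I'll measure these.

```bash
cat >> h.py <<'E'
def hubs(name,z):
    h=cv2.cvtColor(cv2.imread(f'pics/{name}.png'),cv2.COLOR_BGR2HSV)
    m=cv2.inRange(h,(17,110,100),(30,255,255));n,l,s,c=cv2.connectedComponentsWithStats(m)
    for i in range(1,n):
        if s[i][4]>40: print('hub',c[i],s[i][4],wz(name,c[i],z))
def pads(name):
    m=(cv2.imread(f'pics/{name}.png').max(2)<45).astype(np.uint8);n,l,s,c=cv2.connectedComponentsWithStats(m)
    for i in range(1,n):
        if 1000<s[i][4]<6000 and s[i][2]<80:print('dark',c[i],s[i][2:],wz(name,c[i],.023))
E
python3 -c "
from h import *
hubs('w1',.065);hubs('w1',.08);pads('w1')"
```

```text
hub [331.3945  10.1101] 109 [0.4763 0.0242 0.065 ]
hub [311.1209 203.2198] 91 [ 0.4602 -0.1364  0.065 ]
hub [331.3945  10.1101] 109 [0.4754 0.0191 0.08  ]
hub [311.1209 203.2198] 91 [ 0.4602 -0.1317  0.08  ]
dark [330.3956  17.3311] [  52   38 1471] [0.4779 0.0308 0.023 ]
dark [469.4122  35.9975] [  49   53 1970] [0.6189 0.027  0.023 ]
dark [ 34.1847 101.66  ] [  48  151 1294] [ 0.1108 -0.0136  0.023 ]
dark [ 7.5492 99.4833] [  21   95 1291] [0.0443 0.0015 0.023 ]
dark [476.8434 121.1399] [  47   55 1973] [ 0.6292 -0.0612  0.023 ]
dark [476.5138 203.5036] [  44   50 1670] [ 0.6398 -0.1493  0.023 ]
dark [ 13.8666 376.8362] [  40   61 1087] [-0.3216 -0.6219  0.023 ]
```

```bash
python3 -m inch '[[0,0.01,-0.2,0,0,0],[0,0.01,-0.4,0,0,0],[0,0.01,-0.6,0,0,0],[0,0.01,-0.75,0,0,0],[0,0.01,-0.87,0,0,0],[0,0.01,-0.97,0,0,0],[0,0.01,-0.97,0,0,0]]' && python3 -m inch '[[0,0,0,0,0,0],[0,0,0,0,0,0],[0,0,0,0,0,0],[0,0,0,0,0,0],[0,0,0,0,0,0],[0,0,0,0,0,0],[0,0,0,0,0,0],[0,0,0,0,0,0]]' 20 30
```

```text
t: 2.23
tool_pos: [0.4597, -0.1363, 0.0242]
ee_rot: [[0.002, 1.0, -0.003], [1.0, -0.002, 0.0], [0.0, -0.003, -1.0]]
ft_force: [-0.7, 0.3, -0.3]
width: 0.879
gripper_force: 0.0
t: 2.9
tool_pos: [0.4614, -0.1355, 0.0273]
ee_rot: [[-0.001, 1.0, 0.003], [1.0, 0.001, -0.002], [-0.002, 0.003, -1.0]]
ft_force: [-1.1, -2.0, 6.8]
width: 0.391
gripper_force: 29.8
```

Grasped: the opening reads 33.4 mm for a 34 mm coil. Lift and carry to above pad_c.

```bash
python3 -m inch '[[0,0,0.1,0,0,0],[0,0,0.25,0,0,0],[0,0,0.4,0,0,0],[0.08,0.03,0.45,0,0,0],[0.2,0.1,0.45,0,0,0],[0.4,0.2,0.45,0,0,0],[0.6,0.3,0.45,0,0,0],[0.75,0.4,0.45,0,0,0],[0.86,0.47,0.45,0,0,0],[0.94,0.5,0.45,0,0,0],[0.94,0.5,0.45,0,0,0]]' && python3 -m inch '[[0.1,0,0,0,0,0],[0.2,0,0,0,0,0],[0.2,0,0,0,0,0],[0.2,0,0,0,0,0]]'
python3 -c "
from h import *
wrist('w2')"
```

```text
t: 3.82
tool_pos: [0.604, -0.0582, 0.0934]
ee_rot: [[-0.003, 1.0, 0.003], [1.0, 0.003, 0.0], [0.0, 0.003, -1.0]]
ft_force: [0.2, 0.8, -0.9]
width: 0.387
gripper_force: 30.2
t: 4.15
tool_pos: [0.6304, -0.0598, 0.0932]
ee_rot: [[-0.001, 1.0, -0.001], [1.0, 0.001, -0.0], [-0.0, -0.001, -1.0]]
ft_force: [-1.4, -0.0, -1.2]
width: 0.389
gripper_force: 30.3
t 4.15 [ 0.6304 -0.0598  0.0932] 0.389099790905852 [-1.3686 -0.0293 -1.238 ]
```

View pics/w2.png

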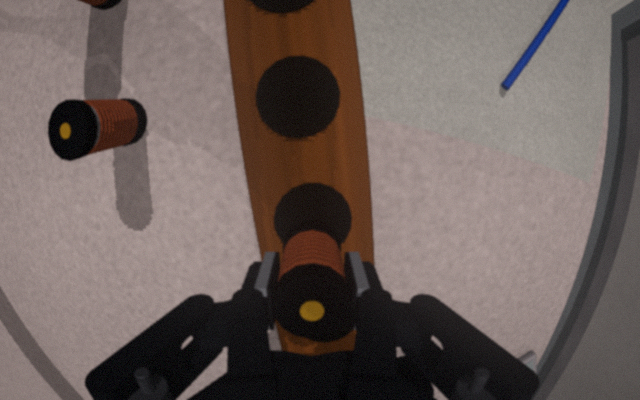

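Coil_2 is held upright with its hub at (312,311). Pad_b is fully visible at (298,97), and pad_c is partly hidden under the coil at (312,218).

```bash
python3 -c "
from h import *
hubs('w2',.132);pads('w2');print(wz('w2',(298,97),.023))
# pad c visible upper arc: left, right, top extents
I=cv2.imread('pics/w2.png').max(2)
for y in (200,210,215): 
    xs=np.where(I[y,230:370]<42)[0]+230; print(y,xs.min(),xs.max(),wz('w2',((xs.min()+xs.max())/2,y),.023))
ys=np.where(I[150:215,312]<42)[0]+150;print(ys.min(),wz('w2',(312,ys.min()),.023))
"
```

```text
hub [ 64.8772 130.3772] 114 [0.5268 0.0187 0.132 ]
hub [311.3086 310.6024] 337 [ 0.6309 -0.0601  0.132 ]
dark [ 73.4488 129.117 ] [  50   60 2188] [0.4288 0.0189 0.023 ]
dark [312.48   212.3069] [  77   65 3356] [ 0.6315 -0.0543  0.023 ]
[0.6217 0.0277 0.023 ]
200 281 344 [ 0.6315 -0.045   0.023 ]
210 276 348 [ 0.6312 -0.0525  0.023 ]
215 275 350 [ 0.6316 -0.0564  0.023 ]
184 [ 0.6312 -0.0332  0.023 ]
```

Coil at (.6309,-.0601), pad_c at about (.6313,-.061). Lower gently and watch the force.

```bash
python3 -m inch '[[0,0,-0.07,0,0,0],[0,0,-0.14,0,0,0],[0,0,-0.2,0,0,0],[0,0,-0.24,0,0,0],[0,0,-0.27,0,0,0],[0,0,-0.28,0,0,0],[0,0,-0.28,0,0,0],[0,0,-0.28,0,0,0],[0,0,-0.28,0,0,0]]'; python3 -m inch '[[0,0,-0.005,0,0,0],[0,0,-0.01,0,0,0],[0,0,-0.01,0,0,0],[0,0,-0.01,0,0,0]]'
```

```text
t: 4.95
tool_pos: [0.6317, -0.0596, 0.0516]
ee_rot: [[-0.001, 1.0, 0.001], [1.0, 0.001, -0.0], [-0.0, 0.001, -1.0]]
ft_force: [0.6, -0.3, -1.3]
width: 0.39
gripper_force: 30.3
t: 5.28
tool_pos: [0.6317, -0.0596, 0.0504]
ee_rot: [[-0.001, 1.0, 0.001], [1.0, 0.001, -0.0], [-0.0, 0.001, -1.0]]
ft_force: [-0.0, -0.1, 2.8]
width: 0.39
gripper_force: 30.4
```

Contact is light at about +4 N. Release, then retreat upward.

```bash
python3 -m inch '[[0,0,0,0,0,0],[0,0,0,0,0,0],[0,0,0,0,0,0],[0,0,0,0,0,0],[0,0,0,0,0,0],[0,0,0,0,0,0]]' 70 30 && python3 -m inch '[[0,0,0.1,0,0,0],[0,0,0.25,0,0,0],[0,0,0.45,0,0,0],[0,0,0.65,0,0,0],[0,0,0.8,0,0,0],[0,0,0.9,0,0,0],[0,0,0.9,0,0,0],[0,0,0.9,0,0,0]]'
python3 -c "
from h import *
wrist('w3');hubs('w3',.088)"
```

```text
t: 5.78
tool_pos: [0.6312, -0.0595, 0.0497]
ee_rot: [[-0.001, 1.0, -0.0], [1.0, 0.001, -0.0], [-0.0, -0.0, -1.0]]
ft_force: [-0.8, 0.2, -0.9]
width: 0.823
gripper_force: 0.0
t: 6.45
tool_pos: [0.6315, -0.0596, 0.1854]
ee_rot: [[-0.001, 1.0, 0.002], [1.0, 0.001, -0.0], [-0.0, 0.002, -1.0]]
ft_force: [0.4, -0.3, -0.3]
width: 0.82
gripper_force: 0.0
t 6.45 [ 0.6315 -0.0596  0.1854] 0.8199959273809719 [ 0.4156 -0.2847 -0.3481]
hub [133.6308 120.5692] 65 [0.4798 0.019  0.088 ]
hub [311.2708 208.7292] 96 [ 0.632  -0.0602  0.088 ]
```

Coil_2 stands on pad_c at (.632,-.060). Next is coil_3, on to pad_b.

```bash
python3 -m inch '[[-0.25,0.13,0,0,0,0],[-0.5,0.26,0,0,0,0],[-0.75,0.4,0,0,0,0],[-0.95,0.53,0,0,0,0],[-1,0.53,0,0,0,0],[-1,0.53,0,0,0,0],[-1,0.53,0,0,0,0]]' 75 30 && python3 -m inch '[[-0.04,0,0,0,0,0],[-0.04,0,0,0,0,0],[-0.04,0,0,0,0,0]]'
python3 -c "
from h import *
wrist('w4');hubs('w4',.08);hubs('w4',.095);pads('w4')"
```

```text
t: 7.08
tool_pos: [0.4813, 0.0199, 0.1841]
ee_rot: [[-0.001, 1.0, -0.0], [1.0, 0.001, -0.0], [-0.0, -0.0, -1.0]]
ft_force: [0.4, -1.7, 0.5]
width: 0.881
gripper_force: 0.0
t: 7.33
tool_pos: [0.476, 0.0194, 0.1844]
ee_rot: [[0.0, 1.0, -0.0], [1.0, -0.0, -0.0], [-0.0, -0.0, -1.0]]
ft_force: [0.5, 0.5, 0.6]
width: 0.876
gripper_force: 0.0
t 7.3333 [0.476  0.0194 0.1844] 0.8764811287578439 [0.4706 0.5416 0.5532]
hub [278.5259  44.569 ] 116 [0.4507 0.1515 0.08  ]
hub [310.2414 206.2989] 87 [0.4754 0.0186 0.08  ]
hub [278.5259  44.569 ] 116 [0.4522 0.1482 0.095 ]
hub [310.2414 206.2989] 87 [0.4755 0.0234 0.095 ]
dark [279.5376  46.8973] [  60   60 2511] [0.4457 0.1615 0.023 ]
dark [441.4182  97.1518] [  50   55 2121] [0.6089 0.1173 0.023 ]
dark [444.7045 180.983 ] [  47   52 1878] [0.6192 0.029  0.023 ]
dark [ 12.9801 211.0628] [  36   97 2357] [ 0.0126 -0.007   0.023 ]
dark [310.2399 203.4222] [  44   46 1388] [0.4751 0.0035 0.023 ]
```

```bash
python3 -m inch '[[0,0,-0.2,0,0,0],[0,0,-0.4,0,0,0],[0,0,-0.6,0,0,0],[0,0,-0.75,0,0,0],[0,0,-0.87,0,0,0],[0,0,-0.97,0,0,0],[0,0,-0.97,0,0,0]]' && python3 -m inch '[[0,0,0,0,0,0],[0,0,0,0,0,0],[0,0,0,0,0,0],[0,0,0,0,0,0],[0,0,0,0,0,0],[0,0,0,0,0,0],[0,0,0,0,0,0],[0,0,0,0,0,0]]' 26 30
```

```text
t: 7.97
tool_pos: [0.4735, 0.0199, 0.0365]
ee_rot: [[-0.0, 1.0, -0.006], [1.0, 0.0, 0.001], [0.001, -0.006, -1.0]]
ft_force: [-0.2, 0.4, -0.4]
width: 0.881
gripper_force: 0.0
t: 8.63
tool_pos: [0.4762, 0.0198, 0.0403]
ee_rot: [[-0.001, 1.0, 0.003], [1.0, 0.001, -0.0], [-0.0, 0.003, -1.0]]
ft_force: [-0.5, -0.5, 5.8]
width: 0.464
gripper_force: 32.3
```

```bash
python3 -m inch '[[0,0,0.1,0,0,0],[0,0,0.25,0,0,0],[0,0,0.4,0,0,0],[0.1,0,0.45,0,0,0],[0.25,0.03,0.45,0,0,0],[0.45,0.065,0.45,0,0,0],[0.65,0.065,0.45,0,0,0],[0.8,0.065,0.45,0,0,0],[0.9,0.065,0.45,0,0,0],[0.967,0.065,0.45,0,0,0],[0.967,0.065,0.45,0,0,0],[0.967,0.065,0.45,0,0,0]]' && python3 -c "
from h import *
wrist('w5');hubs('w5',.147);pads('w5')
I=cv2.imread('pics/w5.png').max(2)
c=wz('w5',(298,97),.023);print(c)"
python3 -m inch '[[0,0,-0.07,0,0,0],[0,0,-0.14,0,0,0],[0,0,-0.2,0,0,0],[0,0,-0.24,0,0,0],[0,0,-0.26,0,0,0],[0,0,-0.26,0,0,0],[0,0,-0.26,0,0,0]]'
```

```text
t: 9.63
tool_pos: [0.6192, 0.0298, 0.1061]
ee_rot: [[-0.001, 1.0, -0.003], [1.0, 0.001, 0.0], [0.0, -0.003, -1.0]]
ft_force: [0.1, 0.7, -1.1]
width: 0.461
gripper_force: 31.9
t 9.6333 [0.6192 0.0298 0.1061] 0.46113542813218755 [ 0.1137  0.7489 -1.1023]
hub [64.6105  4.6453] 172 [0.5165 0.1639 0.147 ]
hub [48.9889 73.0778] 90 [0.5085 0.1346 0.147 ]
hub [311.9506 314.4157] 344 [0.6201 0.0291 0.147 ]
dark [58.1426 73.4562] [  54   67 2672] [0.3865 0.1638 0.023 ]
dark [299.2991  97.8095] [  79   78 4751] [0.6107 0.1173 0.023 ]
dark [314.2433 204.3102] [  72   56 2589] [0.6216 0.0374 0.023 ]
[0.6098 0.1179 0.023 ]
t: 10.27
tool_pos: [0.6203, 0.0297, 0.0676]
ee_rot: [[-0.001, 1.0, -0.0], [1.0, 0.001, 0.0], [0.0, -0.0, -1.0]]
ft_force: [0.3, -0.1, -1.0]
width: 0.459
gripper_force: 32.0
```

```bash
python3 -m inch '[[0,0,-0.01,0,0,0],[0,0,-0.02,0,0,0],[0,0,-0.025,0,0,0],[0,0,-0.028,0,0,0],[0,0,-0.028,0,0,0],[0,0,-0.028,0,0,0]]'
```

```text
t: 10.77
tool_pos: [0.6203, 0.0297, 0.0637]
ee_rot: [[-0.001, 1.0, 0.0], [1.0, 0.001, -0.0], [-0.0, 0.0, -1.0]]
ft_force: [-0.0, -0.5, -1.1]
width: 0.46
gripper_force: 32.0
```

```bash
python3 -m inch '[[0,0,-0.004,0,0,0],[0,0,-0.008,0,0,0],[0,0,-0.008,0,0,0],[0,0,-0.008,0,0,0]]'
```

```text
t: 11.1
tool_pos: [0.6205, 0.0297, 0.0634]
ee_rot: [[-0.001, 1.0, 0.001], [1.0, 0.001, -0.0], [-0.0, 0.001, -1.0]]
ft_force: [-1.0, -1.0, 5.2]
width: 0.462
gripper_force: 32.4
```

Contact at +6 N. Release, rise, check, then go above coil_4.

```bash
python3 -m inch '[[0,0,0,0,0,0],[0,0,0,0,0,0],[0,0,0,0,0,0],[0,0,0,0,0,0],[0,0,0,0,0,0],[0,0,0,0,0,0]]' 75 30 && python3 -m inch '[[0,0,0.1,0,0,0],[0,0,0.25,0,0,0],[0,0,0.45,0,0,0],[0,0,0.65,0,0,0],[0,0,0.8,0,0,0],[0,0,0.9,0,0,0],[0,0,0.9,0,0,0],[0,0,0.9,0,0,0]]' 78
python3 -c "
from h import *
wrist('w6');hubs('w6',.103)"
python3 -m inch '[[-0.2,0.16,0,0,0,0],[-0.4,0.32,0,0,0,0],[-0.6,0.48,0,0,0,0],[-0.8,0.64,0,0,0,0],[-1,0.79,0,0,0,0],[-1,0.79,0,0,0,0],[-1,0.79,0,0,0,0]]' && python3 -m inch '[[-0.12,0,0,0,0,0],[-0.12,0,0,0,0,0],[-0.12,0,0,0,0,0]]'
python3 -c "
from h import *
wrist('w7');hubs('w7',.095);hubs('w7',.05)"
```

```text
t: 11.6
tool_pos: [0.6203, 0.0297, 0.0622]
ee_rot: [[-0.001, 1.0, -0.0], [1.0, 0.001, -0.0], [-0.0, -0.0, -1.0]]
ft_force: [-0.8, -0.1, 0.1]
width: 0.88
gripper_force: 0.0
t: 12.27
tool_pos: [0.6206, 0.0297, 0.1979]
ee_rot: [[-0.001, 1.0, 0.002], [1.0, 0.001, -0.0], [-0.0, 0.002, -1.0]]
ft_force: [0.1, 0.1, -0.3]
width: 0.916
gripper_force: 0.0
t 12.2667 [0.6206 0.0297 0.1979] 0.9157441023675866 [ 0.0525  0.0565 -0.2587]
hub [121.0378  17.782 ] 344 [0.4567 0.203  0.103 ]
hub [141.6136  16.4091] 44 [0.4787 0.1992 0.103 ]
hub [119.9492  78.2542] 59 [0.4573 0.147  0.103 ]
hub [309.7263 210.1158] 95 [0.6198 0.0287 0.103 ]
hub [322.5556 292.5741] 54 [ 0.6314 -0.0505  0.103 ]
t: 12.9
tool_pos: [0.4678, 0.149, 0.196]
ee_rot: [[-0.003, 1.0, -0.003], [1.0, 0.003, -0.001], [-0.001, -0.003, -1.0]]
ft_force: [0.5, -0.0, 0.4]
width: 0.911
gripper_force: 0.0
t: 13.15
tool_pos: [0.4527, 0.1476, 0.1967]
ee_rot: [[-0.0, 1.0, -0.001], [1.0, 0.0, -0.001], [-0.001, -0.001, -1.0]]
ft_force: [1.6, 0.6, -0.4]
width: 0.916
gripper_force: 0.0
t 13.15 [0.4527 0.1476 0.1967] 0.9156755298463677 [ 1.6067  0.6069 -0.3544]
hub [321.2754  51.3768] 69 [0.4607 0.273  0.095 ]
hub [275.6044 112.1319] 675 [0.4252 0.2248 0.095 ]
hub [310.5 206. ] 78 [0.4524 0.1479 0.095 ]
hub [321.2754  51.3768] 69 [0.462  0.2817 0.05  ]
hub [275.6044 112.1319] 675 [0.42   0.2246 0.05  ]
hub [310.5 206. ] 78 [0.4522 0.1335 0.05  ]
```

View pics/w7.png

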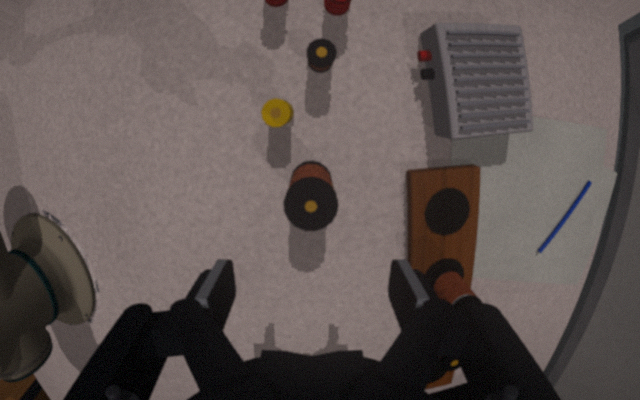

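Coil_4's hub is directly below at (310,206), with coil_1's at (321,51), yellow at (277,112) and pad_a at (446,211). Descend and grip coil_4.

```bash
python3 -m inch '[[0,0,-0.2,0,0,0],[0,0,-0.4,0,0,0],[0,0,-0.6,0,0,0],[0,0,-0.75,0,0,0],[0,0,-0.87,0,0,0],[0,0,-0.95,0,0,0],[0,0,-0.95,0,0,0]]' && python3 -m inch '[[0,0,0,0,0,0],[0,0,0,0,0,0],[0,0,0,0,0,0],[0,0,0,0,0,0],[0,0,0,0,0,0],[0,0,0,0,0,0],[0,0,0,0,0,0],[0,0,0,0,0,0]]' 32 35; python3 -c "
from h import *
pads('w7')"
```

```text
t: 13.78
tool_pos: [0.4517, 0.1473, 0.0521]
ee_rot: [[0.0, 1.0, -0.005], [1.0, -0.0, -0.001], [-0.001, -0.005, -1.0]]
ft_force: [-0.2, -0.5, 0.8]
width: 0.915
gripper_force: 0.0
t: 14.45
tool_pos: [0.4534, 0.1483, 0.0558]
ee_rot: [[-0.001, 1.0, 0.003], [1.0, 0.001, 0.0], [0.0, 0.003, -1.0]]
ft_force: [0.9, -0.5, 6.1]
width: 0.532
gripper_force: 36.1
dark [621.6918 127.4077] [  44  233 1035] [0.9292 0.2524 0.023 ]
dark [310.4263 203.2291] [  52   53 2008] [0.452 0.128 0.023]
dark [446.5758 211.2371] [  44   48 1603] [0.6087 0.1187 0.023 ]
dark [ 26.9347 308.3237] [  73  149 5838] [-0.098  -0.0826  0.023 ]
```

```bash
python3 -m inch '[[0,0,0.1,0,0,0],[0,0,0.25,0,0,0],[0,0,0.4,0,0,0],[0.1,0,0.45,0,0,0],[0.25,-0.05,0.45,0,0,0],[0.45,-0.1,0.45,0,0,0],[0.65,-0.15,0.45,0,0,0],[0.8,-0.19,0.45,0,0,0],[0.92,-0.198,0.45,0,0,0],[1,-0.198,0.45,0,0,0],[1,-0.198,0.45,0,0,0]]' && python3 -m inch '[[0.03,0,0,0,0,0],[0.05,0,0,0,0,0],[0.05,0,0,0,0,0],[0.05,0,0,0,0,0]]' && python3 -c "
from h import *
wrist('w8');hubs('w8',.162);pads('w8')"
python3 -m inch '[[0,0,-0.07,0,0,0],[0,0,-0.14,0,0,0],[0,0,-0.2,0,0,0],[0,0,-0.24,0,0,0],[0,0,-0.26,0,0,0],[0,0,-0.26,0,0,0],[0,0,-0.26,0,0,0]]'; python3 -m inch '[[0,0,-0.01,0,0,0],[0,0,-0.02,0,0,0],[0,0,-0.03,0,0,0],[0,0,-0.03,0,0,0],[0,0,-0.03,0,0,0],[0,0,-0.03,0,0,0]]'
```

```text
t: 15.37
tool_pos: [0.6044, 0.1182, 0.1213]
ee_rot: [[0.0, 1.0, 0.0], [1.0, -0.0, 0.0], [0.0, 0.0, -1.0]]
ft_force: [-1.1, 0.2, -2.6]
width: 0.529
gripper_force: 36.5
t: 15.7
tool_pos: [0.6089, 0.1187, 0.1224]
ee_rot: [[-0.001, 1.0, -0.001], [1.0, 0.001, -0.0], [-0.0, -0.001, -1.0]]
ft_force: [0.1, -0.2, -1.5]
width: 0.53
gripper_force: 36.5
t 15.7 [0.6089 0.1187 0.1224] 0.5298673839166179 [ 0.0709 -0.2086 -1.5388]
hub [122.3654  19.0769] 52 [0.5386 0.2375 0.162 ]
hub [83.8251 95.4947] 566 [0.519 0.21  0.162]
hub [110.      87.3756] 205 [0.5332 0.2111 0.162 ]
hub [312.1577 312.2177] 317 [0.6098 0.1183 0.162 ]
dark [314.0997 194.4444] [  70   48 1845] [0.6115 0.1296 0.023 ]
t: 16.33
tool_pos: [0.6098, 0.1185, 0.0831]
ee_rot: [[-0.001, 1.0, -0.0], [1.0, 0.001, -0.0], [-0.0, -0.0, -1.0]]
ft_force: [-0.4, -0.3, -1.4]
width: 0.529
gripper_force: 36.5
t: 16.83
tool_pos: [0.6098, 0.1185, 0.079]
ee_rot: [[-0.001, 1.0, 0.0], [1.0, 0.001, -0.0], [-0.0, 0.0, -1.0]]
ft_force: [0.9, -0.3, -0.6]
width: 0.53
gripper_force: 36.5
```

```bash
python3 -m inch '[[0,0,-0.003,0,0,0],[0,0,-0.006,0,0,0],[0,0,-0.006,0,0,0],[0,0,-0.006,0,0,0]]'
```

```text
t: 17.17
tool_pos: [0.6098, 0.1186, 0.0789]
ee_rot: [[-0.001, 1.0, 0.001], [1.0, 0.001, 0.0], [0.0, 0.001, -1.0]]
ft_force: [-1.8, 1.1, 6.1]
width: 0.53
gripper_force: 37.0
```

Contact. Release, rise, then go above coil_1.

```bash
python3 -m inch '[[0,0,0,0,0,0],[0,0,0,0,0,0],[0,0,0,0,0,0],[0,0,0,0,0,0],[0,0,0,0,0,0],[0,0,0,0,0,0]]' 78 30 && python3 -m inch '[[0,0,0.1,0,0,0],[0,0,0.25,0,0,0],[0,0,0.45,0,0,0],[0,0,0.65,0,0,0],[0,0,0.8,0,0,0],[0,0,0.9,0,0,0],[0,0,0.9,0,0,0],[0,0,0.9,0,0,0]]'
python3 -c "
from h import *
wrist('w9');hubs('w9',.118)"
python3 -m inch '[[-0.2,0.2,0,0,0,0],[-0.4,0.4,0,0,0,0],[-0.6,0.6,0,0,0,0],[-0.8,0.8,0,0,0,0],[-0.985,1,0,0,0,0],[-0.985,1,0,0,0,0],[-0.985,1,0,0,0,0]]' 60 && python3 -m inch '[[0,0.087,-0.2,0,0,0],[0,0.087,-0.35,0,0,0],[0,0.087,-0.5,0,0,0],[0,0.087,-0.5,0,0,0],[0,0.087,-0.5,0,0,0]]'
python3 -c "
from h import *
wrist('w10');hubs('w10',.05)"
```

```text
t: 17.67
tool_pos: [0.6098, 0.1185, 0.0778]
ee_rot: [[-0.001, 1.0, -0.0], [1.0, 0.001, -0.0], [-0.0, -0.0, -1.0]]
ft_force: [-0.6, 0.0, -0.1]
width: 0.915
gripper_force: 0.0
t: 18.33
tool_pos: [0.6101, 0.1186, 0.2135]
ee_rot: [[-0.001, 1.0, 0.002], [1.0, 0.001, 0.0], [0.0, 0.002, -1.0]]
ft_force: [-0.4, -1.0, -0.3]
width: 0.918
gripper_force: 0.0
t 18.3333 [0.6101 0.1186 0.2135] 0.9182236618365667 [-0.4471 -1.0345 -0.2855]
hub [135.2435  95.9016] 386 [0.4624 0.2182 0.118 ]
hub [153.8148  89.4444] 81 [0.4812 0.2214 0.118 ]
hub [309.1905 209.1667] 84 [0.6089 0.1182 0.118 ]
hub [320.8837 292.2558] 43 [0.6194 0.0383 0.118 ]
t: 18.97
tool_pos: [0.4594, 0.2696, 0.2114]
ee_rot: [[-0.005, 1.0, -0.003], [1.0, 0.005, -0.001], [-0.001, -0.003, -1.0]]
ft_force: [0.9, -0.7, 1.2]
width: 0.707
gripper_force: 0.0
t: 19.38
tool_pos: [0.4619, 0.2801, 0.1362]
ee_rot: [[0.001, 1.0, -0.004], [1.0, -0.001, -0.002], [-0.002, -0.004, -1.0]]
ft_force: [0.6, -0.5, -0.3]
width: 0.707
gripper_force: 0.0
t 19.3833 [0.4619 0.2801 0.1362] 0.7073650133607695 [ 0.6416 -0.4538 -0.3243]
hub [247.3034 111.9438] 89 [0.4148 0.3581 0.05  ]
hub [335.8969 125.8351] 97 [0.48   0.3469 0.05  ]
hub [311.2471 210.7765] 85 [0.4619 0.2813 0.05  ]
hub [268.0879 249.2455] 330 [0.4263 0.2477 0.05  ]
hub [264.6022 272.8369] 558 [0.422  0.2251 0.05  ]
```

View pics/w10.png

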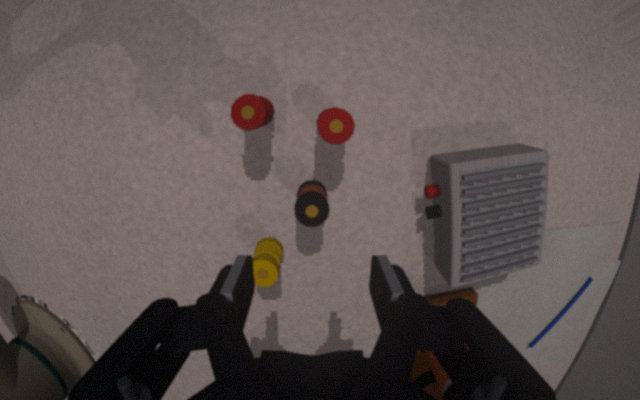

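Coil_1's hub is at (311,211). The yellow post at (268,260) and the reds at (250,112) and (336,126) are clear of the fingers. Descend and grip.

```bash
python3 -m inch '[[0,0.005,-0.15,0,0,0],[0,0.005,-0.3,0,0,0],[0,0.005,-0.45,0,0,0],[0,0.005,-0.58,0,0,0],[0,0.005,-0.68,0,0,0],[0,0.005,-0.75,0,0,0],[0,0.005,-0.75,0,0,0]]' && python3 -m inch '[[0,0,0,0,0,0],[0,0,0,0,0,0],[0,0,0,0,0,0],[0,0,0,0,0,0],[0,0,0,0,0,0],[0,0,0,0,0,0],[0,0,0,0,0,0],[0,0,0,0,0,0]]' 14 30
```

```text
t: 20.02
tool_pos: [0.4622, 0.2817, 0.0247]
ee_rot: [[0.0, 1.0, -0.001], [1.0, -0.0, -0.001], [-0.001, -0.001, -1.0]]
ft_force: [-0.2, -0.1, -0.8]
width: 0.697
gripper_force: 0.0
t: 20.68
tool_pos: [0.4632, 0.2828, 0.0269]
ee_rot: [[-0.001, 1.0, 0.003], [1.0, 0.001, 0.001], [0.001, 0.003, -1.0]]
ft_force: [0.0, -0.3, 6.1]
width: 0.315
gripper_force: 29.6
```

```bash
python3 -m inch '[[0,0,0.1,0,0,0],[0,0,0.25,0,0,0],[0,0,0.45,0,0,0],[0,0,0.65,0,0,0],[0,0,0.8,0,0,0],[0,-0.08,0.9,0,0,0],[0,-0.2,0.9,0,0,0],[0,-0.35,0.9,0,0,0],[0,-0.5,0.9,0,0,0]]' && python3 -m inch '[[0.05,-0.2,0,0,0,0],[0.15,-0.4,0,0,0,0],[0.25,-0.6,0,0,0,0],[0.38,-0.8,0,0,0,0],[0.5,-1,0,0,0,0]]' && python3 -m inch '[[0.1,-0.2,0,0,0,0],[0.2,-0.4,0,0,0,0],[0.3,-0.6,0,0,0,0],[0.4,-0.8,0,0,0,0],[0.5,-1,0,0,0,0]]' && python3 -m inch '[[0.08,-0.15,0,0,0,0],[0.15,-0.28,0,0,0,0],[0.191,-0.36,0,0,0,0],[0.191,-0.373,0,0,0,0],[0.191,-0.373,0,0,0,0],[0.191,-0.373,0,0,0,0]]'
python3 -c "
from h import *
wrist('w11');hubs('w11',.185);pads('w11')"
```

```text
t: 21.43
tool_pos: [0.4618, 0.2069, 0.161]
ee_rot: [[-0.002, 1.0, 0.001], [1.0, 0.002, 0.0], [0.0, 0.001, -1.0]]
ft_force: [0.5, 0.0, -0.1]
width: 0.316
gripper_force: 29.7
t: 21.85
tool_pos: [0.5374, 0.0559, 0.1607]
ee_rot: [[-0.001, 1.0, 0.0], [1.0, 0.001, 0.0], [0.0, 0.0, -1.0]]
ft_force: [0.7, 0.4, -1.0]
width: 0.316
gripper_force: 29.7
t: 22.27
tool_pos: [0.6123, -0.0942, 0.1604]
ee_rot: [[-0.0, 1.0, -0.0], [1.0, 0.0, 0.0], [0.0, -0.0, -1.0]]
ft_force: [-0.1, 0.3, 0.2]
width: 0.314
gripper_force: 29.7
t: 22.77
tool_pos: [0.6398, -0.1473, 0.1603]
ee_rot: [[-0.001, 1.0, -0.001], [1.0, 0.001, 0.001], [0.001, -0.001, -1.0]]
ft_force: [-0.4, 0.1, -0.0]
width: 0.311
gripper_force: 29.7
t 22.7667 [ 0.6398 -0.1473  0.1603] 0.31126145793624066 [-0.4147  0.0562 -0.0494]
hub [299.6757  97.5743] 148 [ 0.6359 -0.0642  0.185 ]
hub [311.9472 293.1761] 284 [ 0.6406 -0.1482  0.185 ]
dark [291.3174  20.6516] [  66   38 1257] [0.622 0.015 0.023]
dark [301.7695 102.1909] [  64   65 2933] [ 0.6314 -0.0614  0.023 ]
dark [312.7454 201.9968] [  60   83 3115] [ 0.6413 -0.1541  0.023 ]
dark [153.2846 277.3346] [  64   53 1061] [ 0.4569 -0.245   0.023 ]
```

View pics/w11.png

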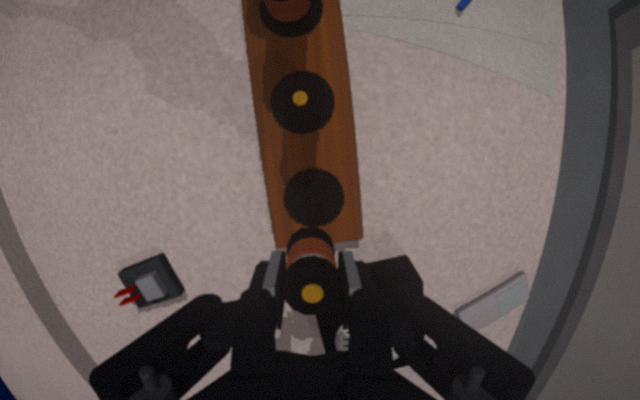

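Coil_1 is held upright over the empty pad_d at (314,197), with the meter below. Lower it.

```bash
python3 -m inch '[[0.005,-0.007,-0.1,0,0,0],[0.005,-0.007,-0.25,0,0,0],[0.005,-0.007,-0.4,0,0,0],[0.005,-0.007,-0.52,0,0,0],[0.005,-0.007,-0.61,0,0,0],[0.005,-0.007,-0.67,0,0,0],[0.005,-0.007,-0.7,0,0,0],[0.005,-0.007,-0.71,0,0,0],[0.005,-0.007,-0.71,0,0,0],[0.005,-0.007,-0.71,0,0,0]]'; python3 -m inch '[[0,0,-0.01,0,0,0],[0,0,-0.015,0,0,0],[0,0,-0.02,0,0,0],[0,0,-0.02,0,0,0],[0,0,-0.02,0,0,0]]'
```

```text
t: 23.65
tool_pos: [0.6421, -0.1497, 0.055]
ee_rot: [[-0.001, 1.0, 0.002], [1.0, 0.001, -0.001], [-0.001, 0.002, -1.0]]
ft_force: [0.4, 0.1, -0.5]
width: 0.318
gripper_force: 29.7
t: 24.07
tool_pos: [0.6415, -0.1498, 0.0511]
ee_rot: [[-0.001, 1.0, 0.0], [1.0, 0.001, -0.0], [-0.0, 0.0, -1.0]]
ft_force: [0.2, -0.3, 0.1]
width: 0.32
gripper_force: 29.7
```

```bash
python3 -m inch '[[0,0,-0.003,0,0,0],[0,0,-0.006,0,0,0],[0,0,-0.006,0,0,0],[0,0,-0.006,0,0,0]]'
```

```text
t: 24.4
tool_pos: [0.6414, -0.1497, 0.0501]
ee_rot: [[-0.001, 1.0, 0.0], [1.0, 0.001, -0.0], [-0.0, 0.0, -1.0]]
ft_force: [0.1, 0.1, -0.6]
width: 0.313
gripper_force: 29.7
```

```bash
python3 -m inch '[[0,0,-0.003,0,0,0],[0,0,-0.006,0,0,0],[0,0,-0.006,0,0,0],[0,0,-0.006,0,0,0]]'
```

```text
t: 24.73
tool_pos: [0.6415, -0.1498, 0.05]
ee_rot: [[-0.001, 1.0, 0.001], [1.0, 0.001, -0.0], [-0.0, 0.001, -1.0]]
ft_force: [-2.3, -0.4, 6.0]
width: 0.318
gripper_force: 30.2
```

Contact. Release, rise, swing clear toward the robot and check with all cameras.

```bash
python3 -m inch '[[0,0,0,0,0,0],[0,0,0,0,0,0],[0,0,0,0,0,0],[0,0,0,0,0,0],[0,0,0,0,0,0],[0,0,0,0,0,0]]' 60 30 && python3 -m inch '[[0,0,0.1,0,0,0],[0,0,0.25,0,0,0],[0,0,0.45,0,0,0],[0,0,0.65,0,0,0],[0,0,0.8,0,0,0],[0,0,0.95,0,0,0],[0,0,0.95,0,0,0],[0,0,0.95,0,0,0]]'
python3 -c "
from h import *
wrist('w12');hubs('w12',.073)"
python3 -m inch '[[-0.2,0,0.1,0,0,0],[-0.4,0,0.2,0,0,0],[-0.6,0,0.3,0,0,0],[-0.8,0,0.4,0,0,0],[-1,0,0.5,0,0,0],[-1,0,0.5,0,0,0]]' && python3 -m inch '[[-0.2,0,0.1,0,0,0],[-0.4,0,0.2,0,0,0],[-0.6,0,0.3,0,0,0],[-0.8,0,0.4,0,0,0],[-1,0,0.5,0,0,0],[-1,0,0.5,0,0,0],[-1,0,0.5,0,0,0],[-1,0,0.5,0,0,0]]'
python3 - <<'E'
from h import *
A={n:robot.grab_frame(n)[:,:,::-1] for n in('top','scene')}
for n in A: cv2.imwrite(f'pics/{n}1.png',A[n])
a=cv2.resize(A['top'][130:290,220:480],(780,480),interpolation=cv2.INTER_CUBIC)
cv2.imwrite('pics/f1.png',a)
cv2.imwrite('pics/f2.png',cv2.resize(A['scene'][120:270,140:420],(784,420),interpolation=cv2.INTER_CUBIC))
for k,(x,y,h) in {1:(.6415,-.149,.05),2:(.6313,-.061,.065),3:(.6207,.0287,.08),4:(.6103,.1183,.095)}.items():
    for n in A:
        u=proj(n,np.array([x,y,h+.023]));X,Y=map(int,u.round());r=4;P=A[n][Y-r:Y+r+1,X-r:X+r+1].astype(int)
        w=np.clip(P[:,:,2]-P[:,:,0]-25,0,None)*(P[:,:,1]-P[:,:,0]>12)*1.;yy,xx=np.mgrid[Y-r:Y+r+1,X-r:X+r+1]
        v=((w*xx).sum()/w.sum(),(w*yy).sum()/w.sum());print(k,n,u,v,onz(n,v,h+.023)[:2]-[x,y])
E
```

```text
t: 25.23
tool_pos: [0.6414, -0.1497, 0.049]
ee_rot: [[-0.001, 1.0, -0.0], [1.0, 0.001, 0.0], [0.0, -0.0, -1.0]]
ft_force: [-0.2, -0.3, 0.5]
width: 0.702
gripper_force: 0.0
t: 25.9
tool_pos: [0.6422, -0.1499, 0.1932]
ee_rot: [[-0.001, 1.0, 0.003], [1.0, 0.001, -0.001], [-0.001, 0.003, -1.0]]
ft_force: [0.2, 0.3, -1.1]
width: 0.7
gripper_force: 0.0
t 25.9 [ 0.6422 -0.1499  0.1932] 0.7004156862717719 [ 0.1982  0.3172 -1.1247]
hub [297.596   95.7677] 99 [ 0.6315 -0.0593  0.073 ]
hub [309.08   201.3733] 75 [ 0.641  -0.1513  0.073 ]
t: 26.45
tool_pos: [0.4867, -0.1492, 0.2681]
ee_rot: [[0.0, 1.0, -0.002], [1.0, -0.0, -0.0], [-0.0, -0.002, -1.0]]
ft_force: [0.2, 0.4, 0.2]
width: 0.705
gripper_force: 0.0
t: 27.12
tool_pos: [0.3418, -0.1497, 0.3405]
ee_rot: [[-0.0, 1.0, -0.001], [1.0, 0.0, 0.001], [0.001, -0.001, -1.0]]
ft_force: [0.3, -0.2, 0.1]
width: 0.698
gripper_force: 0.0
1 top [397.2169 173.0832] (np.float64(397.83052527254705), np.float64(173.43310208126857)) [-0.0009 -0.0014]
1 scene [243.9773 186.3426] (np.float64(243.58056265984655), np.float64(185.82608695652175)) [-0.0011 -0.002 ]
2 top [360.7769 177.0308] (np.float64(360.03282051282054), np.float64(176.85538461538462)) [0.0005 0.0017]
2 scene [277.8967 190.1415] (np.float64(278.38958333333335), np.float64(190.29375)) [-0.0001  0.0012]
3 top [322.5069 181.2851] (np.float64(322.1084577114428), np.float64(181.81194029850747)) [-0.0012  0.0009]
3 scene [315.8565 194.437 ] (np.float64(316.46516007532955), np.float64(194.07156308851225)) [-0.0016  0.0005]
4 top [283.1081 185.5818] (np.float64(282.7816635160681), np.float64(186.4952741020794)) [-0.0021  0.0008]
4 scene [357.5745 199.2112] (np.float64(358.21666666666664), np.float64(198.60666666666665)) [-0.0022  0.0004]
```

View pics/f1.png

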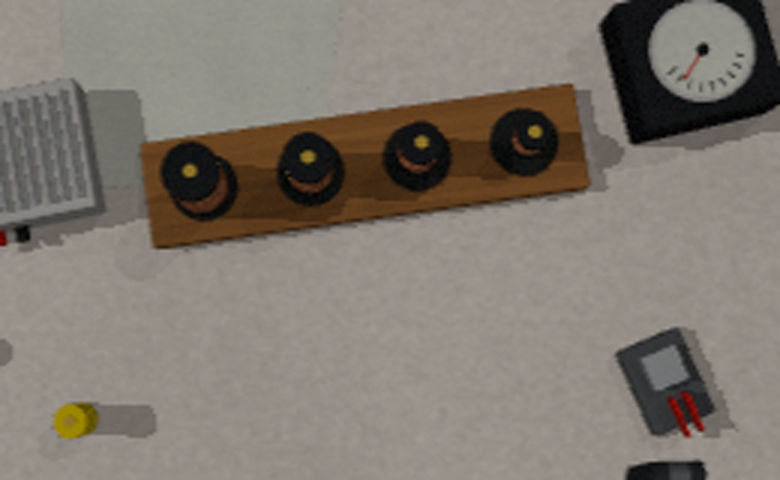

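View pics/f2.png

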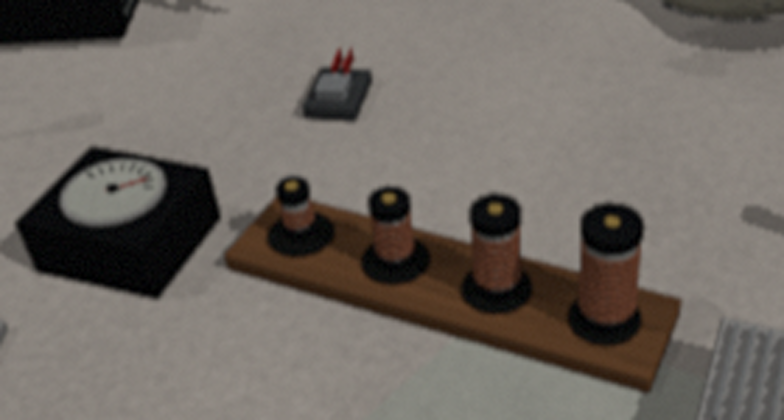

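Both views show the four coils upright on pads, smallest beside the meter. The Morse key is still at its starting place. I'll take one close crop to check the centring of the tightest pair, coil_4 and coil_3.

```bash
python3 -c "
import cv2
I=cv2.imread('pics/scene1.png')[185:250,295:380]
I=cv2.convertScaleAbs(I,alpha=2.2,beta=0)
cv2.imwrite('pics/f3.png',cv2.resize(I,None,fx=9,fy=9,interpolation=cv2.INTER_CUBIC))"
```

```text
(no output)
```

View pics/f3.png

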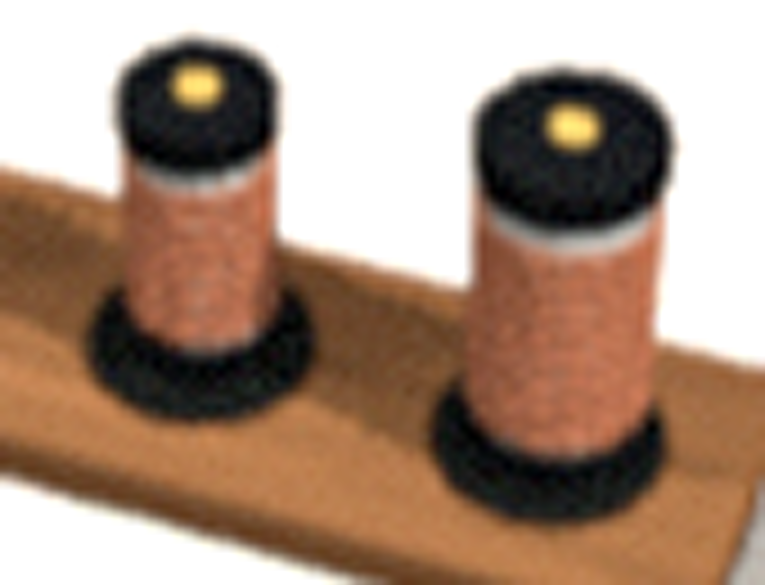

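The crop shows both coils upright and within about 2–3 mm of their pad centres. Coil_4's base is centred near column 556 and its pad near 548, where 4 px is 1 mm. That's good enough to hand in.

```bash
python3 -c "
from workcell import robot
print(robot.close_job())"
```

```text
the job is handed in; nothing more can be done
None
```

The four coils stand upright on the rack in size order, the smallest next to the meter, each within about 3 mm of its pad's centre; none fell, the Morse key was left where it stood, and the job was handed in after about 27 s of robot time.

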